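# Nip a freshly glued saucer in the bench clamp

## Robot

A 6-joint arm with a two-finger parallel gripper is mounted at the origin on the work surface. World frame = base frame: x ahead of the robot, y to its left, z up, the work surface at z = 0. Lengths are in m, angles in degrees, forces in N, time in s.
With the tool pointing down it reaches from about 0.425 to 0.925 m from the base axis. Payload 12.5 kg.
Tool frame: the origin (TCP) lies midway between the tips of the shut fingers; the grasp point (between the pads) lies 19 mm behind it (pinch_z is the distance from the TCP to the grasp point, in m); y points along the fingers, x is the direction in which the jaws open and shut, and the axes are right-handed (so a half turn about y gives the same grasp; the last joint's range is limited). The gripper opens to 85 mm and grips with 20 to 120 N. Pads are 22 mm wide; open, the fingers measure 114 mm over their backs; the gripper's body (76 mm by 85 mm) begins 54 mm behind the grasp point. The pads swing forward as they close: fully open they stand 13 mm farther back than shut.
Start: joints at [66.085, 28.126, 89.318, -0, 62.55, -6.05], TCP at [0.192, 0.595, 0.231] pointing down, gripper open.
Joint ranges: [-177.58, 177.58], [-47.91, 125.51], [2.72, 160], [-65.01, 245.01], [3.68, 167.84], [-153.87, 153.87]. Speed limits (degrees/s): [127.2, 127.2, 159.86, 180, 180, 180].

## Interface

Orientations are given as a 3x3 rotation matrix whose columns are the frame's x, y, z axes.
In Python, from plant import * gives the robot as it stands.
- The arm moves only by the shell command python3 -m crank 'ROWS' [FORCE]. ROWS is JSON, a list that holds one entry, the list of rows, each a list of 7 numbers: the shift along the tool's x, y, z in mm, then the turn, a rotation vector about the tool's x, y, z in rad, then the opening, from 0 (shut) to 1 (fully open). In form: [[[x, y, z, ax, ay, az, claw], ...]]. A call has 1 to 5 rows; each row shifts and turns the commanded pose from where the row before left it, along the tool's axes as they then stand; what a row does not reach is not made up. A row lasts 1/12 s, in which the tool goes at most 41.7 mm and 7.16 degrees, less where a joint would pass 70% of its speed; a pose out of reach is approached as far as the arm can. A call with a gripper value outside its range is refused whole. The fingers move at their own pace and stop on an object; FORCE is the grip in N (left out, the last holds). Time passes only in rows, so rows that do not move let the fingers close. It gives the time, the measured TCP pose, the force and the opening at its end, in the units of the state.
- sense(): the state, without advancing time (a new reading comes with each control period).
- snapshot(name): name is "scene" or "top" or "wrist"; returns a dict with "color" (420x560x3 uint8, red, green, blue), "depth" (420x560 float32, m along the optical axis (not along the pixel's ray), 0 where there is no reading), "intrinsics" (3x3 intrinsics, pixels), "position" and "orientation" of the camera in the world; the wrist camera has in their place "tool_from_camera" (4x4, takes a point from camera to tool coordinates, whose origin is the TCP and whose axes are the tool frame's). Camera axes: x right, y up, looking along -z (the intrinsics and any distortion apply to the point x, -y, -z); pixel columns grow to the right and rows downward; lengths in m; the calibration is good to about 2 mm. A picture is of the moment at which its call begins: read the wrist's pose just before it.
- finish_job(): hands the job in, once; it reports no verdict.
The state is a dict: "time_s": time; "q": joint angles; "joint_vel": joint speeds; "effort": joint torques, N m; "tool_pos": TCP position; "tool_rot": TCP orientation; "wrist_force": force on the tool from outside, world axes, zero at the start; "wrist_torque": the same for the moment, N m; "grip_width": finger opening in m.
Only numpy, scipy, OpenCV 4.12 (cv2) and the standard library are available. Lean on these libraries where they do the work, as an engineer would, in place of code of your own. Each camera call takes 0.05 s, during which the arm holds its last target.

## Task

The saucer has just been glued, so use the bench clamp to hold it while it sets: push the sliding jaw along its rods so that its pad slides the saucer over against the fixed jaw and leaves it lying flat and lightly nipped between the two, with a squeeze of about 5 N left on it and never more than 10 N at any moment. Do not touch the saucer with the robot itself, and leave the ratchet clamp, the scraper and the pine offcut where they lie.

Things in the scene. Friction and masses are not known exactly. Their poses are not given: they have to be found in the camera images.
- clamp_bed: Flat brown wooden bed of the clamp, 190 (x) x 420 (y) x 12 mm, fixed to the bench. Origin on the bench top, z up; the saucer lies on the bed's top, 12 mm up. The bed reaches from y = -265 to +155 mm. Steel guide rods, 12 mm thick, run along y at x = -107 and +107 mm, 22 mm up; their end blocks at y = -258 mm are 30 mm wide, 34 mm high. The jaw closes towards +y.
- fixed_jaw: Fixed bamboo jaw across the bed's +y end, 250 (x) x 34 (y) x 58 mm high. Origin at the middle of the foot of its clamping face, 12 mm above the bench, at y = +110 mm on the bed; the clamping face looks along its -y. Axes as the bed's.
- sliding_jaw: Sliding bamboo jaw, 250 (x) x 45 (y) mm, from 2 to 58 mm above its origin, parallel to the fixed jaw. Origin on its back face (away from the saucer), middle, 12 mm above the bench; +y points to the fixed jaw. It slides by up to 150 mm along the rods, drags with about 8 N and stays where left, so it holds a squeeze of up to about 8 N.
- saucer: White ceramic saucer, 140 mm across, 22 mm high, about 0.2 kg, loose on the bed between the jaws, some 10 to 50 mm clear of the fixed jaw. Origin at the centre of its underside, z up.
- ratchet_clamp: Orange ratchet bar clamp lying on the bench, 220 x 97 x 24 mm; leave alone. Origin under the middle of its bar, x along the bar.
- scraper: Black plastic scraper lying on the bench, 190 x 75 x 14 mm; leave alone. Origin on its underside near the neck, x towards the blade.
- pine_offcut: Pine offcut lying on the bench, 170 x 70 x 22 mm; leave alone. Origin at the centre of its underside, x along its length.
- jaw_back (a point): Middle of the sliding jaw's bare back face, 30 mm above the jaw's origin: a place to push it along +y.
- jaw_front (a point): Point on the sliding jaw's front face, 45 mm ahead of its origin and 24 mm up, where a screw spindle carries the pad: steel with a cork face, 130 (x) x 40 (z) mm, centred on this height. The cork face stands 25 to 70 mm ahead of this point, set differently each time and not reported: feel or watch for contact. The pad is sprung: 2 N per mm over 11 mm, then solid.
There are look-alikes about, which are no part of the job. What is meant by the saucer is not green or red, and is the smaller of those in its own colour.

How it is judged:
By the outcome, as a careful person would: the job done as asked, in the order asked, and still so for the second after the job is handed in, with the robot touching nothing.
It also fails if it takes over 58 s, if anything falls off the work surface, if the arm or the gripper's body presses on something with over 40 N, if the wrist force passes 120 N, or if a joint passes its speed limit or range.

## Working session

There is one attempt and no reset: what is moved stays moved. The work goes in short steps, Python scripts to look and compute and a shell command to move; the robot and the scene stay as the last step left them, time stands still between calls to the robot, and variables do not carry over. Pictures are saved under pics/ and viewed, and the job is handed in when it is done.

```bash
mkdir -p pics; ls
python3 - <<'E'
from plant import *
import cv2,pickle
s=sense(); print(s)
for n in ("scene","top","wrist"):
    d=snapshot(n); pickle.dump(d,open(f'{n}0.pkl','wb')); cv2.imwrite(f'pics/{n}0.png',d['color'][:,:,::-1])
    print(n,d['intrinsics'],d.get('position'),d.get('orientation'))
E
```

```text
pics
{'time_s': 0.0, 'q': array([ 6.60845327e+01,  2.81655489e+01,  8.93510124e+01,  1.94499126e-04,
        6.25502463e+01, -6.05162204e+00]), 'joint_vel': array([ 0.07627088,  0.05656591,  0.06476851,  0.04696935, -0.10452845,
        0.15056282]), 'effort': array([ 1.33041867e-03, -6.18449020e+01, -2.61594182e+01, -7.61265210e-05,
        3.94197719e-03,  3.15852390e-05]), 'tool_pos': array([0.19161621, 0.59465366, 0.23070722]), 'tool_rot': array([[ 3.06757298e-01, -4.75441507e-04, -9.51787652e-01],
       [ 9.51787064e-01, -1.06468221e-03,  3.06757641e-01],
       [-1.15919670e-03, -9.99999320e-01,  1.25920037e-04]]), 'wrist_force': array([ 0.30295616, -0.66858667, -0.78002959]), 'wrist_torque': array([ 0.02247335,  0.06174196, -0.01582342]), 'grip_width': 0.08526443368349569}
scene [[491.84968011   0.         269.20986115]
 [  0.         491.84968011 210.34346906]
 [  0.           0.           1.        ]] [ 1.32727035 -0.75282087  1.15925867] [[ 0.66170228 -0.53181343  0.52851166]
 [ 0.74961863  0.45524785 -0.48043867]
 [ 0.01489994  0.71408954  0.69989579]]
top [[404.90392052   0.         275.91167278]
 [  0.         404.90392052 210.13220186]
 [  0.           0.           1.        ]] [ 0.41735447 -0.00133224  1.2858193 ] [[-0.00171425  0.99796154 -0.0637952 ]
 [-0.99999678 -0.00159126  0.00197868]
 [ 0.00187313  0.06379839  0.99796105]]
wrist [[297.15908198   0.         273.07410607]
 [  0.         297.15908198 210.60125127]
 [  0.           0.           1.        ]] None None
```

View pics/scene0.png

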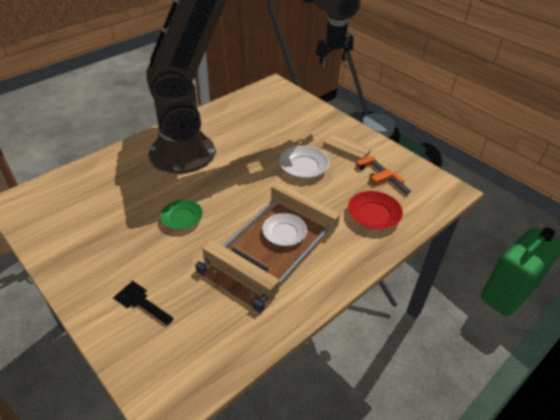

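View pics/top0.png

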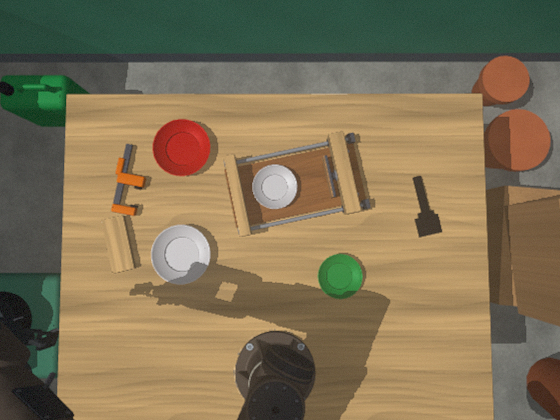

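View pics/wrist0.png

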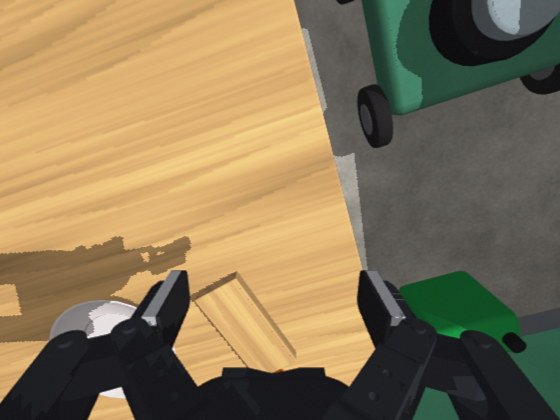

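```bash
cat > h.py <<'E'
import numpy as np,cv2,pickle
def world(d):
    K=d['intrinsics'];z=d['depth'];v,u=np.mgrid[:z.shape[0],:z.shape[1]]
    p=np.stack([(u-K[0,2])/K[0,0]*z,-(v-K[1,2])/K[1,1]*z,-z],-1)
    return p@np.array(d['orientation']).T+np.array(d['position'])
def plane(d,uv,h):
    K=d['intrinsics'];uv=np.asarray(uv,float)
    r=np.stack([(uv[:,0]-K[0,2])/K[0,0],-(uv[:,1]-K[1,2])/K[1,1],-np.ones(len(uv))],-1)@np.array(d['orientation']).T
    o=np.array(d['position']);return o+r*((h-o[2])/r[:,2])[:,None]
E
python3 - <<'E'
from h import *
d=pickle.load(open('top0.pkl','rb'));W=world(d)
c=d['color']
cv2.imwrite('pics/topz.png',cv2.resize(c[110:260,130:400,::-1],None,fx=2.9,fy=2.9,interpolation=cv2.INTER_CUBIC))
m=((W[...,2]>.055)&(W[...,2]<.085)).astype(np.uint8); m[:,:215]=0;m[:,390:]=0;m[260:]=0
n,l,st,ce=cv2.connectedComponentsWithStats(m)
for i in range(1,n):
    if st[i,4]<100: continue
    ys,xs=np.where(l==i); P=plane(d,np.c_[xs,ys],.07)
    r=cv2.minAreaRect((P[:,:2]*1000).astype(np.float32)); print(st[i],r,np.median(W[l==i][:,2]), cv2.boxPoints(r).round(1).tolist())
# white discs
for (u,v) in((275,187),(181,254)):
    hsv=cv2.cvtColor(c,cv2.COLOR_RGB2HSV); m=((hsv[...,1]<60)&(hsv[...,2]>110)).astype(np.uint8)
    n,l,st,ce=cv2.connectedComponentsWithStats(m);i=l[v,u];ys,xs=np.where(l==i)
    P=plane(d,np.c_[xs,ys],.034 if u==275 else .025);print(st[i],cv2.minEnclosingCircle((P[:,:2]*1000).astype(np.float32)),P.mean(0)*1000)
E
```

```text
[ 328  132   33   82 1270] ((609.9217529296875, -209.14523315429688), (249.60118103027344, 47.936927795410156), 11.822402954101562) 0.07066432013163171 [[482.8999938964844, -211.3000030517578], [492.70001220703125, -258.20001220703125], [737.0, -207.0], [727.2000122070312, -160.10000610351562]]
[223 155  28  82 945] ((541.1303100585938, 115.16838836669922), (249.21034240722656, 35.28196334838867), 11.725836753845215) 0.07085412904508859 [[415.5, 107.0999984741211], [422.70001220703125, 72.5999984741211], [666.7000122070312, 123.19999694824219], [659.5999755859375, 157.8000030517578]]
[323 156  13  41 129] ((598.406494140625, -164.05020141601562), (125.35051727294922, 12.196642875671387), 11.905434608459473) 0.05752042377819788 [[535.7999877929688, -171.0], [538.2999877929688, -182.89999389648438], [661.0, -157.10000610351562], [658.5, -145.1999969482422]]
[ 252  164   46   45 1603] ((571.8312377929688, 1.436517596244812), 71.08312225341797) [572.05930988   0.90058397  34.        ]
[ 151  225   60   60 2822] ((362.6387634277344, 292.49481201171875), 92.91075897216797) [361.94326822 292.50059195  25.        ]
```

View pics/topz.png

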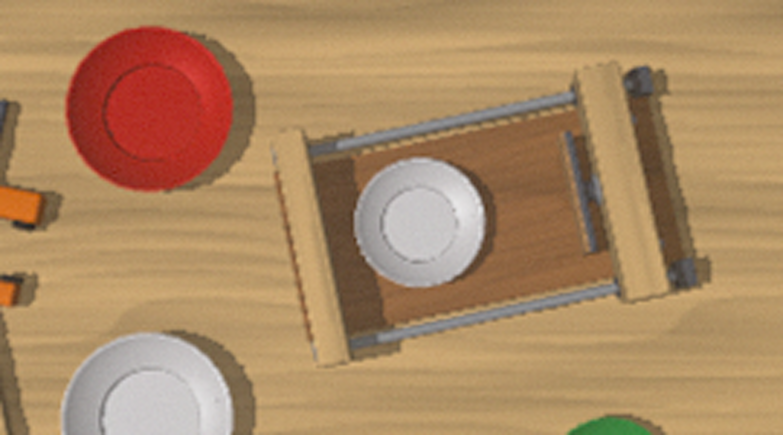

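The whites are (275,187) at about 142 mm, inside the clamp, and (181,254) at about 186 mm. The green one (340,275) and the red one (181,147) are ruled out by colour. The saucer is the smaller white one at (275,187), which the enlarged crop confirms: it lies between the jaws, with the pad on the right-hand sliding jaw. I'll turn the tool so that its z axis lies along the closing direction and shut the fingers.

```bash
python3 -m crank '[[[0,0,0,0,0.117,0,0],[0,0,0,0,0.117,0,0],[0,0,0,0,0.117,0,0],[0,0,0,0,0.117,0,0],[0,0,0,0,0.117,0,0]]]' 60
python3 -m crank '[[[0,0,0,0,0.117,0,0],[0,0,0,0,0.117,0,0],[0,0,0,0,0.117,0,0],[0,0,0,0,0.117,0,0],[40,0,0,0,0,0,0]]]'
python3 -m crank '[[[40,0,0,0,0,0,0],[40,0,0,0,0,0,0],[40,0,0,0,0,0,0],[40,0,0,0,0,0,0],[40,0,0,0,0,0,0]]]'
```

```text
time_s: 0.57
tool_pos: [0.1917, 0.5948, 0.2311]
tool_rot: [[0.785, -0.0, -0.62], [0.62, -0.0, 0.785], [-0.0, -1.0, -0.0]]
wrist_force: [0.8, -0.0, -0.3]
grip_width: 0.0254
time_s: 0.98
tool_pos: [0.2265, 0.6026, 0.2316]
tool_rot: [[0.98, -0.002, -0.199], [0.199, -0.001, 0.98], [-0.002, -1.0, -0.001]]
wrist_force: [-0.4, 1.2, 0.5]
grip_width: 0.0002
time_s: 1.4
tool_pos: [0.4285, 0.644, 0.2311]
tool_rot: [[0.979, -0.0, -0.205], [0.205, -0.0, 0.979], [-0.0, -1.0, -0.0]]
wrist_force: [-0.5, 0.9, 0.1]
grip_width: 0.0
```

```bash
python3 -m crank '[[[0,0,-40,0,0,0,0],[0,0,-40,0,0,0,0],[0,0,-40,0,0,0,0],[0,0,-40,0,0,0,0],[0,0,-40,0,0,0,0]]]'
python3 -m crank '[[[0,0,-40,0,0,0,0],[0,0,-40,0,0,0,0],[0,0,-40,0,0,0,0],[0,0,-40,0,0,0,0],[0,0,-40,0,0,0,0]]]'
python3 -m crank '[[[0,0,-40,0,0,0,0],[0,0,-40,0,0,0,0],[0,0,-40,0,0,0,0],[0,0,-40,0,0,0,0],[0,0,-40,0,0,0,0]]]'
python3 -m crank '[[[0,0,-40,0,0,0,0],[0,0,-40,0,0,0,0],[0,0,-40,0,0,0,0],[0,0,-40,0,0,0,0],[0,0,-40,0,0,0,0]]]'
python3 -m crank '[[[0,0,-40,0,0,0,0],[0,0,-40,0,0,0,0],[0,0,-40,0,0,0,0],[0,0,-25,0,0,0,0],[0,0,0,0,0,0,0]]]'
python3 - <<'E'
from plant import *
import cv2,pickle,numpy as np
s=sense(); p=s['tool_pos']*1000; print(p, s['wrist_force'])
b=np.array([614.5,-231.1]);t=np.radians(11.8);ex=np.array([np.cos(t),np.sin(t)]);ey=np.array([-ex[1],ex[0]])
print('rel to jaw back ex,ey',(p[:2]-b)@ex,(p[:2]-b)@ey)
d=snapshot('wrist');d['s']=s;pickle.dump(d,open('w1.pkl','wb'));cv2.imwrite('pics/w1.png',d['color'][:,:,::-1])
E
```

```text
time_s: 1.82
tool_pos: [0.4675, 0.4463, 0.2308]
tool_rot: [[0.979, -0.001, -0.205], [0.205, -0.0, 0.979], [-0.001, -1.0, -0.0]]
wrist_force: [1.3, 0.4, 0.4]
grip_width: 0.0004
time_s: 2.23
tool_pos: [0.5084, 0.2506, 0.2312]
tool_rot: [[0.979, -0.0, -0.205], [0.205, 0.0, 0.979], [-0.0, -1.0, 0.0]]
wrist_force: [1.4, 0.8, 0.3]
grip_width: 0.0002
time_s: 2.65
tool_pos: [0.5493, 0.0547, 0.2313]
tool_rot: [[0.979, -0.0, -0.205], [0.205, 0.0, 0.979], [-0.0, -1.0, 0.0]]
wrist_force: [0.5, 0.5, 0.6]
grip_width: -0.0001
time_s: 3.07
tool_pos: [0.5902, -0.1412, 0.2312]
tool_rot: [[0.979, -0.0, -0.204], [0.204, 0.0, 0.979], [-0.0, -1.0, 0.0]]
wrist_force: [0.5, 0.2, 1.0]
grip_width: 0.0
time_s: 3.48
tool_pos: [0.62, -0.2859, 0.2302]
tool_rot: [[0.98, -0.0, -0.201], [0.201, -0.0, 0.98], [-0.0, -1.0, -0.0]]
wrist_force: [-0.4, 0.6, 0.7]
grip_width: 0.0004
[ 619.96428517 -285.93925186  230.17187917] [-0.44172     0.55442085  0.66323648]
rel to jaw back ex,ey -5.865599935067382 -54.79778001569094
```

View pics/w1.png

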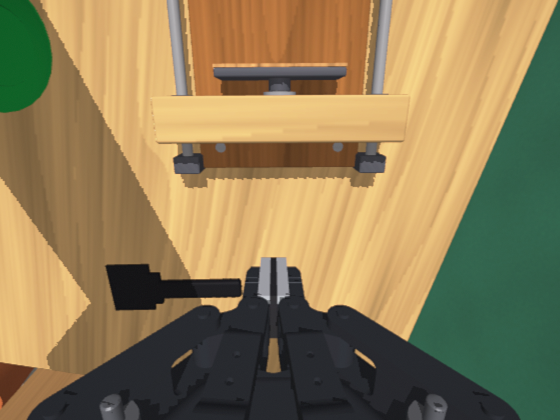

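The wrist view shows the jaw across rows 95–142, with its pad ahead of it (rows 65–80, cork edge at row 65). The shut fingers are at (273,280), centred behind the jaw. The scraper is far behind. Next I check the pad distance from depth.

```bash
python3 - <<'E'
from h import *
d=pickle.load(open('w1.pkl','rb'));s=d['s'];T=np.array(d['tool_from_camera']);print(T.round(3))
K=d['intrinsics'];z=d['depth'];v,u=np.mgrid[:420,:560]
p=np.stack([(u-K[0,2])/K[0,0]*z,-(v-K[1,2])/K[1,1]*z,-z],-1)@T[:3,:3].T+T[:3,3]
R=s['tool_rot'];W=p@R.T+s['tool_pos']
for r in list(range(58,102,3))+[120,136,139,141,143,146]:
    print(r,(p[r,[240,310]]*1000).round(1).tolist(),(W[r,[240,310],2]*1000).round(1), d['color'][r,240])
m=(abs(W[...,2]-.07)<.006)&(u>150)&(u<410)&(v>85)&(v<150)
ys,xs=np.where(m);Q=p[m][:,[0,2]]*1000
print(cv2.minAreaRect(Q.astype(np.float32)))
E
python3 -m crank '[[[0,40,0,0,0,0,0],[0,40,0,0,0,0,0],[0,40,0,0,0,0,0],[6,40,0,0,0,0,0],[0,0,0,0,0,0,0]]]'
```

```text
[[ 1.     0.     0.001 -0.   ]
 [ 0.001  0.329 -0.944 -0.141]
 [-0.001  0.944  0.329  0.085]
 [ 0.     0.     0.     1.   ]]
58 [[-36.3, 218.8, 135.1], [39.8, 219.3, 135.1]] [11.3 10.8] [175 112  60]
61 [[-36.7, 221.0, 132.4], [40.1, 220.7, 132.3]] [9.1 9.4] [173 111  60]
64 [[-32.2, 176.3, 123.9], [35.3, 177.2, 124.0]] [53.9 52.9] [229 170 106]
67 [[-32.4, 177.1, 121.4], [35.3, 176.3, 121.2]] [53.  53.8] [134 109  94]
70 [[-32.6, 177.4, 118.8], [35.4, 175.8, 118.5]] [52.8 54.3] [104 105 112]
73 [[-32.5, 176.1, 116.0], [35.5, 175.6, 115.9]] [54.  54.5] [ 95  94 102]
76 [[-32.8, 177.4, 113.4], [35.8, 177.2, 113.4]] [52.8 52.9] [61 61 65]
79 [[-35.4, 202.3, 112.8], [39.2, 206.3, 113.0]] [27.9 23.8] [45 43 46]
82 [[-37.3, 219.1, 111.1], [40.9, 220.2, 111.1]] [11.   9.9] [108  69  39]
85 [[-37.5, 220.0, 108.0], [40.9, 219.5, 108.0]] [10.1 10.6] [107  69  38]
88 [[-37.6, 220.3, 104.9], [40.9, 218.2, 104.8]] [ 9.9 11.9] [108  69  40]
91 [[-37.7, 219.9, 101.8], [41.1, 218.9, 101.7]] [10.2 11.2] [108  69  39]
94 [[-37.9, 220.5, 98.7], [41.5, 221.3, 98.6]] [9.7 8.8] [109  72  41]
97 [[-31.9, 
[... 159 characters left out ...]
], [35.8, 163.0, 72.7]] [67.9 67.1] [234 194 125]
136 [[-33.1, 161.2, 57.6], [36.4, 163.0, 57.4]] [69.  67.1] [239 200 128]
139 [[-33.2, 161.2, 54.7], [36.4, 162.5, 54.6]] [69.  67.6] [227 185 120]
141 [[-33.5, 162.8, 52.6], [36.6, 163.2, 52.6]] [67.4 66.9] [187 149  97]
143 [[-39.9, 220.7, 44.2], [43.5, 219.2, 44.3]] [ 9.5 10.9] [109  77  46]
146 [[-40.0, 220.3, 40.7], [43.8, 220.9, 40.6]] [9.8 9.2] [111  71  41]
((6.3056793212890625, 73.37641143798828), (249.56033325195312, 45.0740966796875), 0.3079119026660919)
time_s: 3.95
tool_pos: [0.6231, -0.2769, 0.0636]
tool_rot: [[0.979, -0.01, -0.205], [0.205, 0.006, 0.979], [-0.009, -1.0, 0.008]]
wrist_force: [-0.6, 1.3, -0.1]
grip_width: -0.0001
```

```bash
python3 -m crank '[[[0,30,0,0,0,0,0],[0,0,0,0,0,0,0],[0,0,0,0,0,0,0]]]'
cat > st.py <<'E'
from plant import *
import numpy as np
s=sense(); p=s['tool_pos']*1000
b=np.array([614.5,-231.1]);t=np.radians(11.8);ex=np.array([np.cos(t),np.sin(t)]);ey=np.array([-ex[1],ex[0]])
print('t',round(s['time_s'],2),'ex,ey',((p[:2]-b)@ex).round(2),((p[:2]-b)@ey).round(2),'z',p[2].round(1),'F',(s['wrist_force'][:2]@ex).round(2),(s['wrist_force'][:2]@ey).round(2),'Fz',s['wrist_force'][2].round(2))
E
python3 st.py
```

```text
time_s: 4.2
tool_pos: [0.6258, -0.2792, 0.0423]
tool_rot: [[0.979, -0.001, -0.205], [0.205, 0.001, 0.979], [-0.001, -1.0, 0.001]]
wrist_force: [-0.3, -0.7, 0.7]
grip_width: -0.0
t 4.2 ex,ey 1.21 -49.41 z 42.3 F -0.44 -0.65 Fz 0.66
```

```bash
python3 -m crank '[[[0,10,8,0,0,0,0],[0,0,8,0,0,0,0],[0,0,6,0,0,0,0],[0,0,0,0,0,0,0]]]' ; python3 st.py
python3 -m crank '[[[0,0,3,0,0,0,0],[0,0,3,0,0,0,0],[0,0,3,0,0,0,0]]]' ; python3 st.py
python3 -m crank '[[[0,0,3,0,0,0,0],[0,0,3,0,0,0,0],[0,0,3,0,0,0,0]]]' ; python3 st.py
python3 -m crank '[[[0,0,3,0,0,0,0],[0,0,3,0,0,0,0],[0,0,3,0,0,0,0]]]' ; python3 st.py
```

```text
time_s: 4.53
tool_pos: [0.6216, -0.2571, 0.0333]
tool_rot: [[0.979, 0.001, -0.206], [0.206, -0.001, 0.979], [0.001, -1.0, -0.001]]
wrist_force: [0.3, -0.2, -0.0]
grip_width: -0.0003
t 4.53 ex,ey 1.67 -26.95 z 33.3 F 0.25 -0.29 Fz -0.02
time_s: 4.78
tool_pos: [0.6196, -0.2494, 0.0319]
tool_rot: [[0.979, 0.001, -0.204], [0.204, -0.0, 0.979], [0.001, -1.0, -0.0]]
wrist_force: [0.1, -0.6, -0.1]
grip_width: 0.0002
t 4.78 ex,ey 1.25 -18.96 z 31.9 F -0.04 -0.65 Fz -0.11
time_s: 5.03
tool_pos: [0.6179, -0.2417, 0.0315]
tool_rot: [[0.979, 0.001, -0.205], [0.205, -0.002, 0.979], [0.001, -1.0, -0.002]]
wrist_force: [0.1, -9.7, -0.7]
grip_width: -0.0
t 5.03 ex,ey 1.18 -11.08 z 31.5 F -1.88 -9.5 Fz -0.66
time_s: 5.28
tool_pos: [0.6161, -0.2332, 0.0314]
tool_rot: [[0.979, 0.001, -0.204], [0.204, -0.002, 0.979], [0.001, -1.0, -0.002]]
wrist_force: [0.1, -8.4, -1.8]
grip_width: -0.0001
t 5.28 ex,ey 1.12 -2.37 z 31.4 F -1.61 -8.2 Fz -1.78
```

```bash
python3 -m crank '[[[0,0,6,0,0,0,0],[0,0,6,0,0,0,0],[0,0,6,0,0,0,0],[0,0,6,0,0,0,0],[0,0,6,0,0,0,0]]]' ; python3 st.py
python3 -m crank '[[[0,0,6,0,0,0,0],[0,0,6,0,0,0,0],[0,0,6,0,0,0,0],[0,0,4,0,0,0,0],[0,0,3,0,0,0,0]]]' ; python3 st.py
python3 -m crank '[[[0,0,2,0,0,0,0],[0,0,2,0,0,0,0],[0,0,2,0,0,0,0],[0,0,2,0,0,0,0],[0,0,0,0,0,0,0]]]' ; python3 st.py
python3 - <<'E'
from h import *
from plant import *
d=snapshot('top');pickle.dump(d,open('top1.pkl','wb'))
cv2.imwrite('pics/top1.png',cv2.resize(d['color'][110:260,190:400,::-1],None,fx=3.8,fy=3.8,interpolation=cv2.INTER_CUBIC))
E
```

```text
time_s: 5.7
tool_pos: [0.6099, -0.2039, 0.0315]
tool_rot: [[0.979, 0.001, -0.204], [0.204, -0.002, 0.979], [0.001, -1.0, -0.002]]
wrist_force: [-0.5, -11.3, 0.2]
grip_width: -0.0001
t 5.7 ex,ey 1.09 27.54 z 31.5 F -2.76 -10.92 Fz 0.2
time_s: 6.12
tool_pos: [0.6047, -0.179, 0.0314]
tool_rot: [[0.979, 0.001, -0.205], [0.205, -0.002, 0.979], [0.001, -1.0, -0.002]]
wrist_force: [-0.6, -9.3, -0.8]
grip_width: 0.0001
t 6.12 ex,ey 1.03 53.03 z 31.4 F -2.52 -8.93 Fz -0.76
time_s: 6.53
tool_pos: [0.603, -0.171, 0.0314]
tool_rot: [[0.979, 0.001, -0.205], [0.205, -0.001, 0.979], [0.0, -1.0, -0.001]]
wrist_force: [-0.2, -6.7, 0.7]
grip_width: 0.0
t 6.53 ex,ey 1.01 61.2 z 31.4 F -1.54 -6.5 Fz 0.69
```

View pics/top1.png

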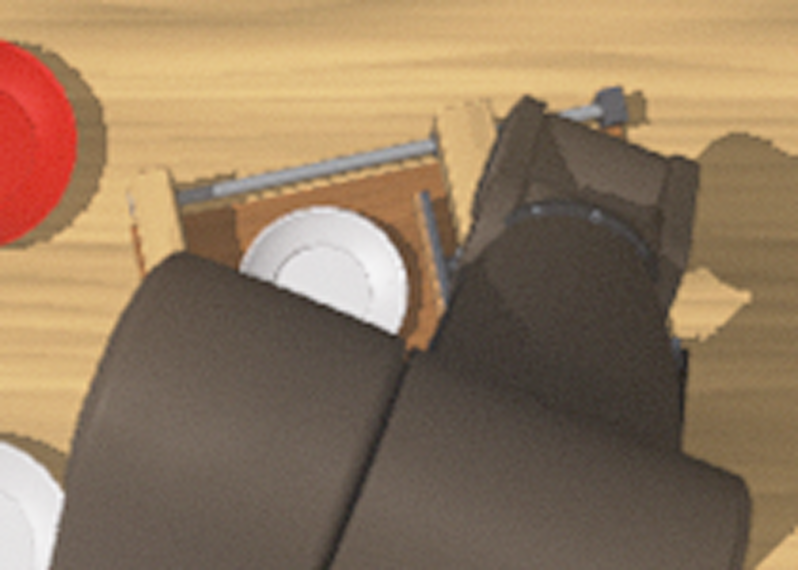

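```bash
python3 -m crank '[[[0,0,2,0,0,0,0],[0,0,2,0,0,0,0],[0,0,2,0,0,0,0],[0,0,1,0,0,0,0],[0,0,1,0,0,0,0]]]' >/dev/null; python3 st.py
python3 -m crank '[[[0,0,1,0,0,0,0],[0,0,1,0,0,0,0],[0,0,1,0,0,0,0]]]' >/dev/null; python3 st.py
python3 -m crank '[[[0,0,1,0,0,0,0],[0,0,1,0,0,0,0],[0,0,1,0,0,0,0]]]' >/dev/null; python3 st.py
python3 -m crank '[[[0,0,1,0,0,0,0],[0,0,1,0,0,0,0],[0,0,1,0,0,0,0]]]' >/dev/null; python3 st.py
python3 -m crank '[[[0,0,1,0,0,0,0],[0,0,1,0,0,0,0],[0,0,1,0,0,0,0]]]' >/dev/null; python3 st.py
python3 -m crank '[[[0,0,1,0,0,0,0],[0,0,1,0,0,0,0],[0,0,1,0,0,0,0]]]' >/dev/null; python3 st.py
python3 -m crank '[[[0,0,1,0,0,0,0],[0,0,1,0,0,0,0],[0,0,1,0,0,0,0]]]' >/dev/null; python3 st.py
python3 -m crank '[[[0,0,1,0,0,0,0],[0,0,1,0,0,0,0],[0,0,1,0,0,0,0]]]' >/dev/null; python3 st.py
python3 -m crank '[[[0,0,1,0,0,0,0],[0,0,1,0,0,0,0],[0,0,1,0,0,0,0]]]' >/dev/null; python3 st.py
cat > pic.py <<'E'
import sys
from h import *
from plant import *
n=sys.argv[1]
s=sense();d=snapshot('wrist');d['s']=s;pickle.dump(d,open(n+'.pkl','wb'));cv2.imwrite(f'pics/{n}.png',d['color'][:,:,::-1])
E
python3 pic.py w2
```

```text
t 7.0 ex,ey 1.02 68.9 z 31.5 F -3.54 -7.91 Fz 0.79
t 7.25 ex,ey 1.0 71.9 z 31.4 F -3.56 -8.18 Fz 0.07
t 7.5 ex,ey 0.98 74.87 z 31.4 F -2.95 -8.38 Fz -0.61
t 7.75 ex,ey 0.98 77.89 z 31.4 F -2.99 -8.94 Fz 0.8
t 8.0 ex,ey 0.97 80.8 z 31.4 F -3.88 -9.48 Fz -0.56
t 8.25 ex,ey 0.95 83.74 z 31.4 F -4.51 -9.93 Fz 0.22
t 8.5 ex,ey 0.95 86.7 z 31.4 F -3.41 -10.18 Fz 0.33
t 8.75 ex,ey 0.95 89.73 z 31.4 F -3.65 -9.13 Fz -0.29
t 9.0 ex,ey 0.94 92.72 z 31.4 F -3.84 -10.81 Fz 0.76
```

View pics/w2.png

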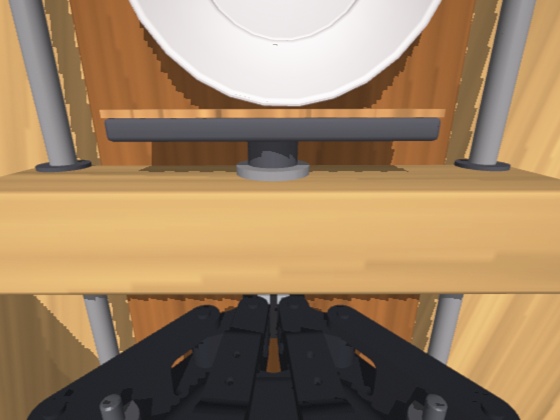

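```bash
python3 -m crank '[[[0,0,1,0,0,0,0],[0,0,1,0,0,0,0],[0,0,1,0,0,0,0]]]' >/dev/null; python3 st.py
python3 -m crank '[[[0,0,1,0,0,0,0],[0,0,1,0,0,0,0],[0,0,1,0,0,0,0]]]' >/dev/null; python3 st.py
python3 -m crank '[[[0,0,0.5,0,0,0,0],[0,0,0.5,0,0,0,0]]]' >/dev/null; python3 st.py
python3 -m crank '[[[0,0,0.5,0,0,0,0],[0,0,0.5,0,0,0,0]]]' >/dev/null; python3 st.py
python3 pic.py w3
python3 - <<'E'
from h import *
from plant import *
for n in('top','scene'):
    d=snapshot(n);pickle.dump(d,open(n+'2.pkl','wb'))
    c=d['color'][130:260,200:360] if n=='top' else d['color'][170:310,180:360]
    cv2.imwrite(f'pics/{n}2.png',cv2.resize(c[...,::-1],None,fx=4.2,fy=4.2,interpolation=cv2.INTER_CUBIC))
E
```

```text
t 9.3 ex,ey 0.92 95.72 z 31.5 F -3.21 -9.5 Fz -0.11
t 9.55 ex,ey 0.92 98.76 z 31.4 F -3.99 -9.54 Fz -0.01
t 9.72 ex,ey 0.95 99.79 z 31.4 F -3.44 -9.35 Fz 0.9
t 9.88 ex,ey 0.93 100.75 z 31.4 F -4.12 -9.61 Fz -0.31
```

View pics/top2.png

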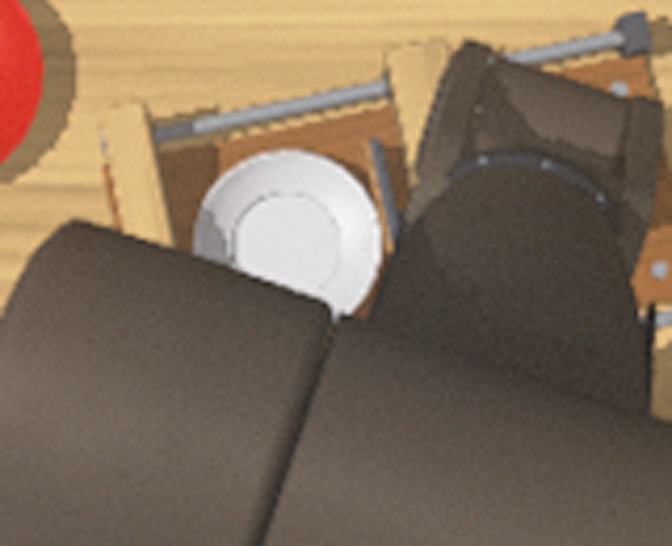

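View pics/scene2.png

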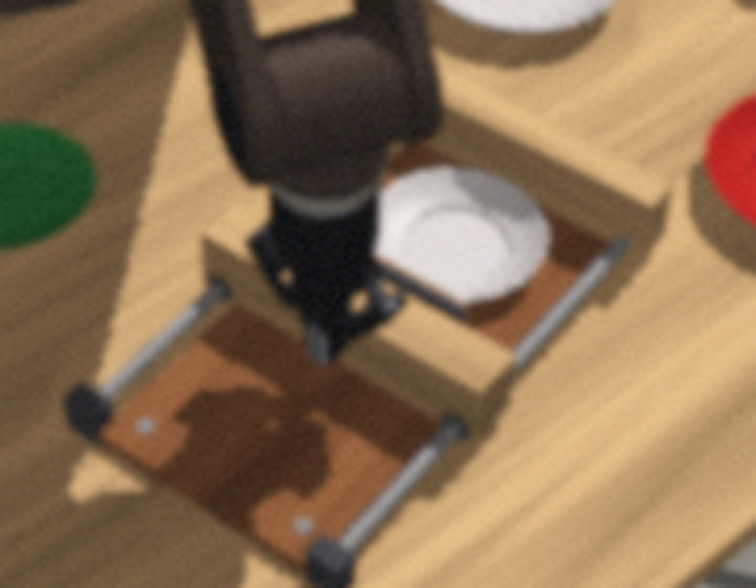

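View pics/w3.png

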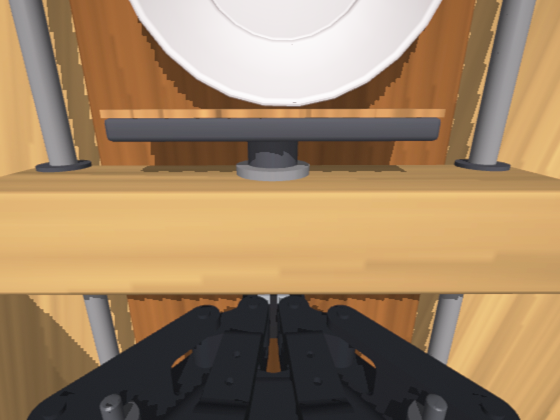

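The saucer now moves with the pad: its rim is unchanged at (292,104) between the two wrist pictures. I'm continuing in 0.5 mm rows and watching the force.

```bash
for i in 1; do
python3 -m crank '[[[0,0,0.5,0,0,0,0],[0,0,0.5,0,0,0,0]]]' >/dev/null; python3 st.py
python3 -m crank '[[[0,0,0.5,0,0,0,0],[0,0,0.5,0,0,0,0]]]' >/dev/null; python3 st.py
python3 -m crank '[[[0,0,0.5,0,0,0,0],[0,0,0.5,0,0,0,0]]]' >/dev/null; python3 st.py
python3 -m crank '[[[0,0,0.5,0,0,0,0],[0,0,0.5,0,0,0,0]]]' >/dev/null; python3 st.py
python3 -m crank '[[[0,0,0.5,0,0,0,0]]]' >/dev/null; python3 st.py
python3 -m crank '[[[0,0,0.5,0,0,0,0]]]' >/dev/null; python3 st.py; done
```

```text
t 10.2 ex,ey 0.91 101.76 z 31.4 F -4.01 -9.0 Fz 0.24
t 10.37 ex,ey 0.92 102.74 z 31.4 F -3.65 -9.89 Fz 0.44
t 10.53 ex,ey 0.9 103.76 z 31.4 F -3.8 -8.56 Fz -0.27
t 10.7 ex,ey 0.92 104.77 z 31.4 F -3.24 -10.08 Fz -0.18
t 10.78 ex,ey 0.92 105.27 z 31.4 F -3.92 -9.01 Fz 0.88
t 10.87 ex,ey 0.9 105.78 z 31.4 F -3.64 -9.84 Fz 0.89
```

```bash
python3 -m crank '[[[0,0,0.5,0,0,0,0]]]' >/dev/null; python3 st.py
python3 -m crank '[[[0,0,0.5,0,0,0,0]]]' >/dev/null; python3 st.py
python3 -m crank '[[[0,0,0.5,0,0,0,0]]]' >/dev/null; python3 st.py
python3 -m crank '[[[0,0,0.5,0,0,0,0]]]' >/dev/null; python3 st.py
```

```text
t 10.95 ex,ey 0.92 106.3 z 31.4 F -4.25 -9.32 Fz -0.38
t 11.03 ex,ey 0.92 106.8 z 31.4 F -4.56 -9.35 Fz -0.02
t 11.12 ex,ey 0.9 107.29 z 31.4 F -3.82 -9.67 Fz -0.15
t 11.2 ex,ey 0.9 107.78 z 31.4 F -4.14 -9.64 Fz -0.12
```

```bash
python3 -m crank '[[[0,0,0.5,0,0,0,0]]]' >/dev/null; python3 st.py
python3 -m crank '[[[0,0,0.5,0,0,0,0]]]' >/dev/null; python3 st.py
python3 -m crank '[[[0,0,0.5,0,0,0,0]]]' >/dev/null; python3 st.py
```

```text
t 11.28 ex,ey 0.9 108.29 z 31.4 F -4.86 -9.75 Fz 0.3
t 11.37 ex,ey 0.9 108.81 z 31.4 F -3.35 -9.43 Fz 0.18
t 11.45 ex,ey 0.91 109.31 z 31.4 F -3.88 -9.22 Fz -0.28
```

```bash
python3 -m crank '[[[0,0,0.5,0,0,0,0]]]' >/dev/null; python3 st.py
python3 -m crank '[[[0,0,0.5,0,0,0,0]]]' >/dev/null; python3 st.py
python3 -m crank '[[[0,0,0.5,0,0,0,0]]]' >/dev/null; python3 st.py
```

```text
t 11.53 ex,ey 0.91 109.8 z 31.4 F -4.82 -9.92 Fz 0.28
t 11.62 ex,ey 0.88 110.28 z 31.4 F -4.14 -9.86 Fz 0.22
t 11.7 ex,ey 0.91 110.76 z 31.5 F -3.93 -9.95 Fz 0.42
```

```bash
python3 -m crank '[[[0,0,0.5,0,0,0,0]]]' >/dev/null; python3 st.py
python3 -m crank '[[[0,0,0.5,0,0,0,0]]]' >/dev/null; python3 st.py
```

```text
t 11.78 ex,ey 0.91 111.19 z 31.4 F -4.2 -10.66 Fz 0.83
t 11.87 ex,ey 0.89 111.65 z 31.4 F -4.62 -10.89 Fz 0.35
```

```bash
python3 -m crank '[[[0,0,0.5,0,0,0,0]]]' >/dev/null; python3 st.py
python3 -m crank '[[[0,0,0.4,0,0,0,0]]]' >/dev/null; python3 st.py
```

```text
t 11.95 ex,ey 0.89 112.09 z 31.4 F -4.74 -11.25 Fz 0.24
t 12.03 ex,ey 0.9 112.42 z 31.4 F -4.56 -11.89 Fz 0.67
```

```bash
python3 -m crank '[[[0,0,0.4,0,0,0,0]]]' >/dev/null; python3 st.py
python3 -m crank '[[[0,0,0.4,0,0,0,0]]]' >/dev/null; python3 st.py; python3 pic.py w4
python3 - <<'E'
from h import *
a=pickle.load(open('w3.pkl','rb'));b=pickle.load(open('w4.pkl','rb'))
o=np.vstack([x['color'][80:200,170:380,::-1] for x in(a,b)])
cv2.imwrite('pics/cmp4.png',cv2.resize(o,None,fx=2.4,fy=2.4,interpolation=cv2.INTER_CUBIC))
g=[cv2.cvtColor(x['color'],cv2.COLOR_RGB2GRAY)[80:200,180:380].astype(np.float32) for x in(a,b)]
for r0,r1 in((0,30),(25,65),(75,105),):
    print(r0,cv2.phaseCorrelate(g[0][r0:r1].copy(),g[1][r0:r1].copy()))
E
```

```text
t 12.12 ex,ey 0.88 112.77 z 31.4 F -4.42 -12.83 Fz -0.6
t 12.2 ex,ey 0.91 113.09 z 31.4 F -5.1 -12.05 Fz 0.14
0 ((-0.7324002762783692, 5.107052152792464), 0.6034058904647828)
25 ((-0.36185290245654755, 4.362170198444174), 0.5607299436330795)
75 ((-0.041383290144707985, 0.5513821922571811), 0.6725656290054322)
```

View pics/cmp4.png

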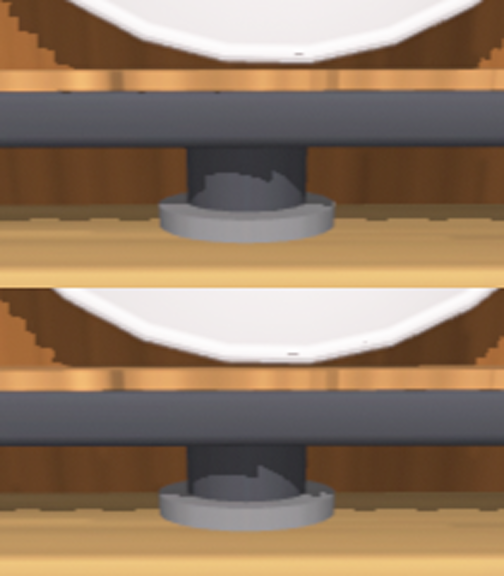

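Run:
```python
from h import *
def cast(d,u,v,h):
    K=d['intrinsics'];T=np.array(d['tool_from_camera']);s=d['s'];R=s['tool_rot']@T[:3,:3];o=s['tool_rot']@T[:3,3]+s['tool_pos']
    r=R@np.array([(u-K[0,2])/K[0,0],-(v-K[1,2])/K[1,1],-1]);P=o+r*(h-o[2])/r[2]
    return ((P-s['tool_pos'])@s['tool_rot'])[2]*1000
res={}
for n in('w2','w3','w4'):
    d=pickle.load(open(n+'.pkl','rb'));g=cv2.cvtColor(d['color'],cv2.COLOR_RGB2GRAY)
    out=[]
    red=d['color'][:,:,0].astype(float)
    red=cv2.GaussianBlur(red,(1,3),0)
    for lo,hi,h,sl in((108,128,.056,slice(150,240)),(280,300,.07,slice(140,220)),(180,200,.07,slice(150,240))):
        col=red[:,sl].mean(1);gr=np.gradient(col)[lo:hi]
        w=np.abs(gr);k=w.argmax();kk=slice(max(k-2,0),k+3);row=lo+(np.arange(lo,hi)[kk]-lo)@w[kk]/w[kk].sum()
        out+=[round(row,2),round(cast(d,273,row,h),2)]
    print(n,out, cast(d,273,116,.056)-cast(d,273,117,.056))
```

```text
w2 [np.float64(117.46), np.float64(81.02), np.float64(292.92), np.float64(13.93), np.float64(191.37), np.float64(56.34)] 0.35538717012366305
w3 [np.float64(117.45), np.float64(81.02), np.float64(292.91), np.float64(13.94), np.float64(191.36), np.float64(56.35)] 0.35536489487085987
w4 [np.float64(122.22), np.float64(79.32), np.float64(292.96), np.float64(13.91), np.float64(191.43), np.float64(56.33)] 0.3553215943240531
```

Relative to the jaw, the pad's cork edge moved back by 1.7 mm (row 117.5 to 122.2). That is about 3.4 N on top of roughly 1.2 N of drag. I'll add a little more, then back off.

```bash
python3 -m crank '[[[0,0,0.4,0,0,0,0]]]' >/dev/null; python3 st.py
python3 -m crank '[[[0,0,0,0,0,0,0]]]' >/dev/null; python3 st.py
python3 pic.py w5; python3 -m crank '[[[0,0,-0.5,0,0,0,0],[0,0,-1,0,0,0,0],[0,0,-2,0,0,0,0],[0,0,-2,0,0,0,0],[0,0,-2,0,0,0,0]]]' >/dev/null;python3 st.py; python3 pic.py w6
cat > meas.py <<'E'
import sys
from h import *
def cast(d,u,v,h):
    K=d['intrinsics'];T=np.array(d['tool_from_camera']);s=d['s'];R=s['tool_rot']@T[:3,:3];o=s['tool_rot']@T[:3,3]+s['tool_pos']
    r=R@np.array([(u-K[0,2])/K[0,0],-(v-K[1,2])/K[1,1],-1]);P=o+r*(h-o[2])/r[2]
    return ((P-s['tool_pos'])@s['tool_rot'])[2]*1000
for n,off in(('w3',0),('w4',0),('w5',0),('w6',int(sys.argv[1]))):
    d=pickle.load(open(n+'.pkl','rb'));red=cv2.GaussianBlur(d['color'][:,:,0].astype(float),(1,3),0);out=[]
    for lo,hi,h,sl in((108,128,.056,slice(150,240)),(280,300,.07,slice(140,220))):
        lo-=off;hi-=off
        w=np.abs(np.gradient(red[:,sl].mean(1)))[lo:hi];k=w.argmax();kk=slice(max(k-2,0),k+3);row=np.arange(lo,hi)[kk]@w[kk]/w[kk].sum()
        out+=[row,cast(d,273,row,h)]
    print(n,np.round(out,2),'pad-back',round(out[1]-out[3],2))
E
python3 meas.py 20
```

```text
t 12.33 ex,ey 0.9 113.41 z 31.4 F -4.01 -14.17 Fz -0.16
t 12.42 ex,ey 0.91 113.46 z 31.4 F -5.13 -12.89 Fz -0.19
t 12.88 ex,ey 1.14 107.62 z 31.2 F 0.86 -0.37 Fz -0.36
w3 [117.45  81.02 292.91  13.94] pad-back 67.08
w4 [122.22  79.32 292.96  13.91] pad-back 65.4
w5 [122.85  79.09 292.95  13.91] pad-back 65.18
w6 [106.17  84.99 278.54  20.7 ] pad-back 64.28
```

View pics/w6.png

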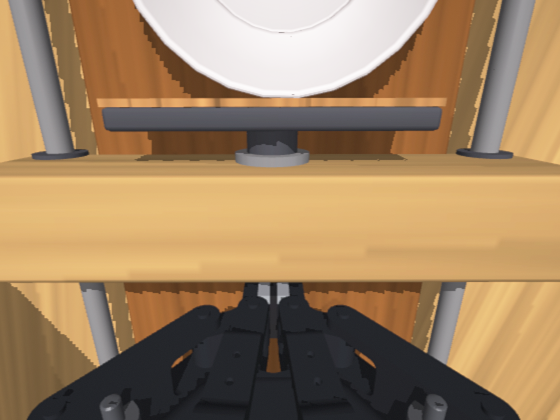

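```bash
python3 meas.py 12
```

```text
w3 [117.45  81.02 292.91  13.94] pad-back 67.08
w4 [122.22  79.32 292.96  13.91] pad-back 65.4
w5 [122.85  79.09 292.95  13.91] pad-back 65.18
w6 [106.4   84.91 280.79  19.68] pad-back 65.23
```

The jaw stayed where it was after I released it: the pad-to-back distance is 65.23 mm against 65.18 mm while pushing. Pad compression and push force both put the squeeze at about 5 N. Next I retreat and check.

```bash
python3 -m crank '[[[0,0,-20,0,0,0,0],[0,0,-30,0,0,0,0],[0,-40,0,0,0,0,0],[0,-40,0,0,0,0,0],[0,-40,0,0,0,0,0]]]'
python3 -m crank '[[[0,-40,-20,0,0,0,0],[0,0,-40,0,0,0,0],[0,0,-40,0,0,0,0],[0,0,-40,0,0,0,0],[0,0,0,0,0,0,0]]]'
python3 - <<'E'
from h import *
from plant import *
s=sense();print(s['wrist_force'])
d=snapshot('top');pickle.dump(d,open('top3.pkl','wb'))
cv2.imwrite('pics/top3.png',cv2.resize(d['color'][90:300,90:450,::-1],None,fx=2.2,fy=2.2,interpolation=cv2.INTER_CUBIC))
d=snapshot('scene');cv2.imwrite('pics/scene3.png',cv2.resize(d['color'][150:320,180:400,::-1],None,fx=3.4,fy=3.4,interpolation=cv2.INTER_CUBIC))
E
```

```text
time_s: 13.35
tool_pos: [0.6034, -0.1748, 0.1519]
tool_rot: [[0.979, -0.002, -0.204], [0.204, 0.001, 0.979], [-0.002, -1.0, 0.001]]
wrist_force: [0.8, -0.2, 0.3]
grip_width: 0.0004
time_s: 13.77
tool_pos: [0.6324, -0.3164, 0.1883]
tool_rot: [[0.98, 0.001, -0.201], [0.201, -0.002, 0.98], [0.001, -1.0, -0.002]]
wrist_force: [0.5, 0.2, 0.1]
grip_width: -0.0
[0.52794864 0.17465575 0.0924477 ]
```

View pics/top3.png

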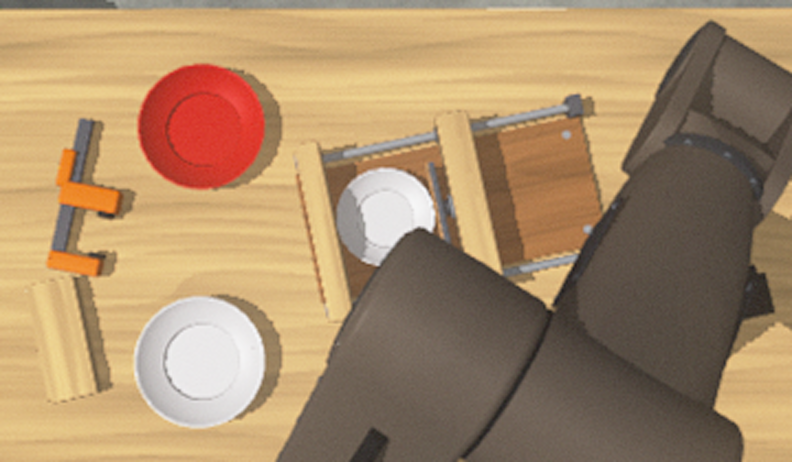

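View pics/scene3.png

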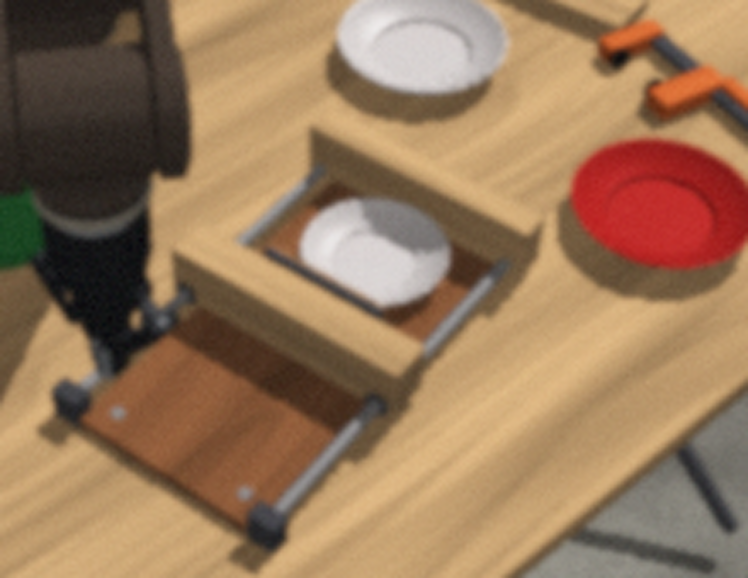

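Run:
```python
from h import *
d=pickle.load(open('top3.pkl','rb'));c=d['color'];W=world(d)
hsv=cv2.cvtColor(c,cv2.COLOR_RGB2HSV);m=((hsv[...,1]<60)&(hsv[...,2]>70)).astype(np.uint8)
m[:,:235]=0;m[:,300:]=0;m[:150]=0;m[220:]=0
n,l,st,ce=cv2.connectedComponentsWithStats(m);i=1+st[1:,4].argmax();print(st[i])
ys,xs=np.where(l==i);P=plane(d,np.c_[xs,ys],.034)[:,:2]*1000
t=np.radians(11.8);ex=np.array([np.cos(t),np.sin(t)]);ey=np.array([-ex[1],ex[0]])
f=np.array([544.6,98.5]);q=(P-f)@np.c_[ex,ey]
print('ey extent vs fixed face',np.percentile(q[:,1],[0,.3,1,99,100]),'ex',q[:,0].min(),q[:,0].max())
# flatness: plane fit of interior flat
u,v=90+385/2.2,90+218/2.2
yy,xx=np.mgrid[:420,:560];k=(np.hypot(xx-u,yy-v)<10)
A=W[k];print('well z',A[:,2].mean(),np.linalg.lstsq(np.c_[A[:,:2],np.ones(len(A))],A[:,2],rcond=None)[0][:2])
```

```text
[ 243  164   57   56 2102]
ey extent vs fixed face [-168.44684993 -166.35354049 -162.78338271   -6.38672799   -0.83433951] ex -108.76875164091177 76.91157593542812
well z 0.01813559475233015 [-0.00717318 -0.00742809]
```

```bash
python3 -c "
from plant import *
print(sense()['time_s']); print(finish_job())"
```

```text
13.8667
the job is handed in; nothing more can be done
None
```

The saucer is nipped flat between the pad and the fixed jaw, with a squeeze I estimate at about 5 N. I handed the job in at 13.9 s.

I pushed the sliding jaw's bare back face with the shut fingers until its pad had slid the saucer against the fixed jaw. I slowed to 0.5 mm rows for the last 12 mm or so, then backed off and lifted clear.

What the last checks showed:
- **Squeeze:** this was inferred, not read directly. The push force rose from about 8.3 N before contact to about 13–14 N. The pad sprang back about 1.9 mm beyond the drag phase, which is about 3.7 N plus roughly 1.2 N of drag. The highest push reading was 14.2 N, so I put the peak squeeze at about 6 N, under the 10 N limit.
- **Jaw holding:** after release the pad-to-back distance was 65.2 mm, the same as while pushing.
- **Saucer:** in the top view its edge is within about 1 mm of the fixed face, with a tilt under 1 degree. The arm hid part of the saucer in that view.
- **Everything else:** I looked at the ratchet clamp and pine offcut by eye only, and they appear unmoved. The scraper was mostly hidden by the arm in the last view, but the tool stayed well clear of it. The wrist force after retreat was under 1 N.

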